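# Close and pin a clamshell gel-cassette holder

### The arm

A 6-joint arm with a two-finger parallel gripper is mounted at the origin on the work surface. World frame = base frame: x ahead of the robot, y to its left, z up, the work surface at z = 0. Lengths are in m, angles in rad, forces in N, time in s.
With the tool pointing down it reaches from about 0.225 to 0.875 m from the base axis. Payload 3.4 kg.
Tool frame: the origin (TCP) lies at the very end of the fingers, on their centre line; the grasp point (between the pads) lies 19 mm behind it; z points along the fingers, y is the line along which they close (so a half turn about z gives the same grasp; the last joint's range is limited). The gripper opens to 85 mm and grips with 20 to 120 N. Pads are 22 mm wide; open, the fingers measure 114 mm over their backs; the gripper's body (76 mm by 85 mm) begins 54 mm behind the grasp point. The pads swing forward as they close: fully open they stand 13 mm farther back than shut.
Start: joints at [1.089, 0.276, 1.505, -0, 1.361, -0.121], TCP at [0.203, 0.538, 0.231] pointing down, gripper open.
Joint ranges: [-2.89, 2.89], [-0.75, 2.08], [0.22, 2.7], [-1.18, 4.32], [0.11, 2.71], [-2.7, 2.7]. Speed limits (rad/s): [2.57, 2.57, 3.14, 3.14, 3.14, 3.14].

### API

Orientations are given as a unit quaternion [w, x, y, z].
In Python, from rig import manip, eyes gives the robot as it stands.
- The arm moves only by the tool servo_tool, never from a script. Its argument "series" is text: rows parted by semicolons, each of 7 numbers parted by spaces: the shift along the tool's x, y, z in m, then the turn, a rotation vector about the tool's x, y, z in degrees, then the closure, from 0 (fully open) to 1 (shut). In form: dx dy dz ax ay az fingers; .... A call has 1 to 5 rows; each row is the pose to reach, as a shift and turn from the pose commanded when the call began, along the tool's axes at that moment; what a row does not reach only later rows make up. A row lasts 1/10 s, in which the tool goes at most 50 mm and 8.59 degrees, less where a joint would pass 70% of its speed; a pose out of reach is approached as far as the arm can. A call with a gripper value outside its range is refused whole. The fingers move at their own pace and stop on an object; "squeeze" is the grip in N (left out, the last holds). Time passes only in rows, so rows that repeat a pose let the fingers close. It gives the time, the measured TCP pose, the force, the opening and the grip force at its end, in the units of the state.
- manip.get_state(): the state, without advancing time (a new reading comes with each control period).
- eyes.get_image(name): name is "scene" or "top"; returns the picture (384x512x3 uint8, red, green, blue); there is no depth.
- eyes.camera_info(name): a dict with "fx", "fy", "cx", "cy" (pixels), "eye" and "orientation" of the camera in the world. Camera axes: x right, y down, z forward; pixel columns grow to the right and rows downward; lengths in m; the calibration is good to about 2 mm. A picture is of the moment at which its call begins. camera_info takes no time and is no camera call.
- manip.sign_off(): hands the job in; it is judged then, once.
The state is a dict: "clock": time; "qpos": joint angles; "qd": joint speeds; "effort": joint torques, N m; "position": TCP position; "ee_rot": TCP orientation; "contact_force": force on the tool from outside, world axes, zero at the start; "moment": the same for the moment, N m; "width": finger opening in m; "gripper_force": force on a finger pad.
Only numpy, scipy, OpenCV 4.12 (cv2) and the standard library are available. Lean on these libraries where they do the work, as an engineer would, in place of code of your own. Each camera call takes 0.05 s, during which the arm holds its last target. There are 200 camera calls.

### The job

Swing the glass-windowed upper half of the green gel-cassette holder shut, then take the steel pin with the wide collar and push it down through the tab's hole into the hole of the lower half, until its collar presses the upper half fully shut against its springy hinge. Finish while still holding the pin and pressing it firmly down, so that the holder stays shut: do not let go. Be gentle with the glass half (never push on it with more than 30 N) and leave the plain pin without a collar and everything else on the bench where they are.

Things in the scene. Friction and masses are not known exactly. Their poses are not given: they have to be found in the camera images.
- jig: Clamshell holder, lower half, green plastic, fixed to the bench (it cannot shift). A slab 34 mm high; its main part spans x -62 to 100 mm and y -70 to 70 mm of its own frame, and a 70 mm wide front block reaches to x = -120 mm. Origin: on the bench under the slab, axes x from the front block towards the hinge, y along the hinge, z up. Yaw within 0.3 rad of the world's.
- jig_hinge (a point): Middle of the hinge axis at the jig's far edge, 40 mm above the bench; the axis runs along the jig's y. Axes as the jig's.
- jig_hole (a point): Mouth (centre) of the round vertical hole in the top face of the jig's front block, 34 mm above the bench, 185 mm from the hinge axis towards the jig's -x. The hole is 12.5 mm wide and 28 mm deep. Axes as the jig's.
- lid (a joint): Opening angle (rad) of the 240 g upper half: 0 = fully shut (level, hard stop), grows as its front swings up about the hinge; starts at 0.55 to 1.0. The hinge is stiff and springy: open, it stays where it is left; pushed shut (about 7 N on the front bar) and let go, it rises back to 0.06 to 0.08 rad and stays; about 6 N down on the tab shuts it again.
- lid_bar (a point): Middle of the upper half's solid front bar, on its top face, 150 mm from the hinge axis. The half is a flat green frame 136 mm wide, 8 mm thick, hinge axis in its mid-plane (top face 44 mm above the bench when shut). From the axis: glass window 30 to 130 mm, bar 130 to 165 mm, tab (50 mm wide) 165 to 205 mm. Axes: x towards the hinge, z out of the top face.
- lid_tab (a point): Centre of the tab's hole, on the top face, 185 mm from the hinge axis; axes as lid_bar. The through hole is 14 mm wide and lies over the jig's hole when the half is shut (less than 1 mm off when sprung back, where the tab is 11 to 15 mm higher).
- pin: Steel pin with a collar, 90 g, standing upright in the hole of one of two alike white stands 50 x 50 x 35 mm (which one varies). Origin at the tip of its foot, 3 mm above the bench at the start, z up along the pin. Shaft 10 mm thick from 0 to 32 mm with a tapered foot, collar 34 mm wide from 32 to 38 mm (resting on the stand), grip 16 mm thick from 38 to 80 mm.
- pin_tip (a point): Tip of the pin's foot (its origin); when the pin is home it lies 22 mm below jig_hole.
- plain_pin: Bystander: steel pin without a collar, shaft 10 mm thick from 0 to 32 mm and grip 16 mm thick from 32 to 80 mm, in the other white stand; origin at the tip of its foot, z up. Leave it.
- vial_a: Bystander: brown glass vial with black cap, 28 mm wide, 50 mm high, origin at the centre of its underside.
- vial_b: Bystander: brown glass vial with red cap, 28 mm wide, 50 mm high, origin at the centre of its underside.
- vial_cap: Bystander: loose red cap, 26 mm wide, 10 mm high, origin at the centre of its underside.
- jar: Bystander: white jar with red cap, 56 mm wide, 65 mm high, origin at the centre of its underside.
- beaker: Bystander: glass beaker, 70 mm wide, 90 mm high, origin at the centre of its underside.
- marker: Bystander: blue marker lying, 130 x 13 x 12 mm, long along its x, origin at the centre of its underside.
Things that resemble listed ones, but are neither listed nor needed, are in the scene too. What is shaped like the pin but red is not meant.

How it is judged:
By the outcome, as a careful person would: the job done as asked, in the order asked, and still so for the second after the job is handed in, while the arm keeps its last pose, push and grip.
It also fails if it takes over 50 s, if anything falls off the work surface, if the arm or the gripper's body presses on something with over 40 N, if the wrist force passes 120 N, or if a joint passes its speed limit or range.

## Working session

There is one attempt and no reset: what is moved stays moved. The work goes in short steps, Python scripts to look and compute and a tool call to move; the robot and the scene stay as the last step left them, time stands still between calls to the robot, and variables do not carry over. Pictures are saved under pics/ and viewed, at most 10 in all, crops included, and the job is handed in when it is done.

Besides the shell and the picture viewer there is one more tool, called by a JSON object that holds its "fn" and its "kwargs". servo_tool: Moves the arm, as the interface text tells. Its arguments: {"type":"object","properties":{"series":{"type":"string"},"squeeze":{"type":"number"}},"required":["series"]}

```bash
mkdir -p pics; python3 - <<'E'
from rig import manip, eyes
import cv2
for n in("scene","top"):
    cv2.imwrite(f"pics/{n}0.png",cv2.resize(eyes.get_image(n),(800,600),interpolation=cv2.INTER_CUBIC)[:,:,::-1])
    print(n,eyes.camera_info(n))
print(manip.get_state())
E
```

```text
scene {'fx': 433.53147020930595, 'fy': 433.53147020930595, 'cx': 256.1866851818466, 'cy': 199.0336093153772, 'eye': array([ 1.03363232, -0.68883117,  0.60930996]), 'orientation': array([-0.45637843,  0.84366285,  0.24302395, -0.14453751])}
top {'fx': 424.50758807256335, 'fy': 424.50758807256335, 'cx': 250.37889673266932, 'cy': 189.12141446961266, 'eye': array([0.36014941, 0.03008899, 1.08284499]), 'orientation': array([ 0.07193607, -0.6559021 ,  0.74705014, -0.08083151])}
{'clock': 0.1, 'qpos': array([ 1.08904234e+00,  2.76556744e-01,  1.50599332e+00,  2.78597837e-05,
        1.36069158e+00, -1.20995776e-01]), 'qd': array([ 0.0020601 , -0.00153582, -0.00344242, -0.0018599 , -0.00089774,
       -0.00127995]), 'effort': array([ 2.05472468e-03, -4.17695224e+01, -2.46405923e+01,  4.73776299e-05,
        5.86491326e-03,  1.49912603e-05]), 'position': array([0.20274578, 0.5375815 , 0.23051722]), 'ee_rot': array([-2.57745589e-04,  1.79405349e-01,  9.83774893e-01, -7.83293418e-04]), 'contact_force': array([-0.34774708, -0.76348431,  0.64135761]), 'moment': array([-0.00239487, -0.01281449,  0.00469176]), 'gripper_force': 0.0, 'width': 0.08532222204681783}
```

View pics/scene0.png

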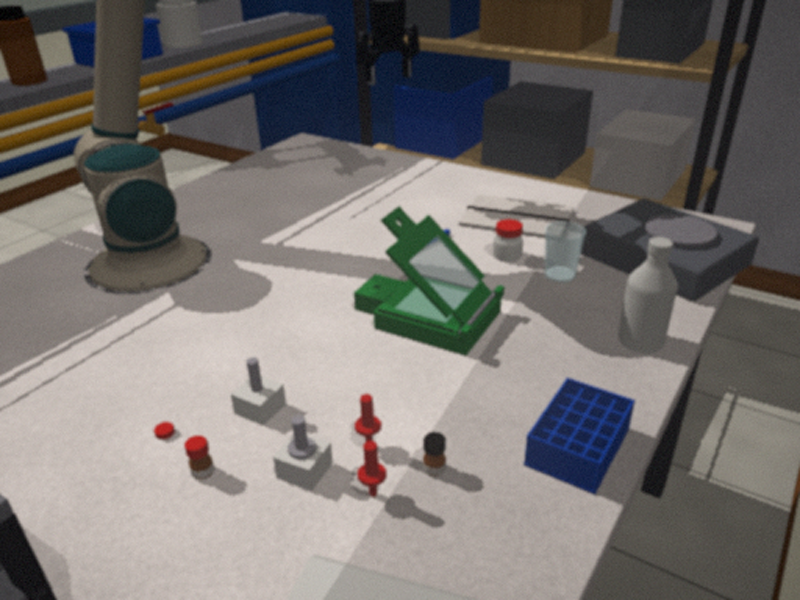

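View pics/top0.png

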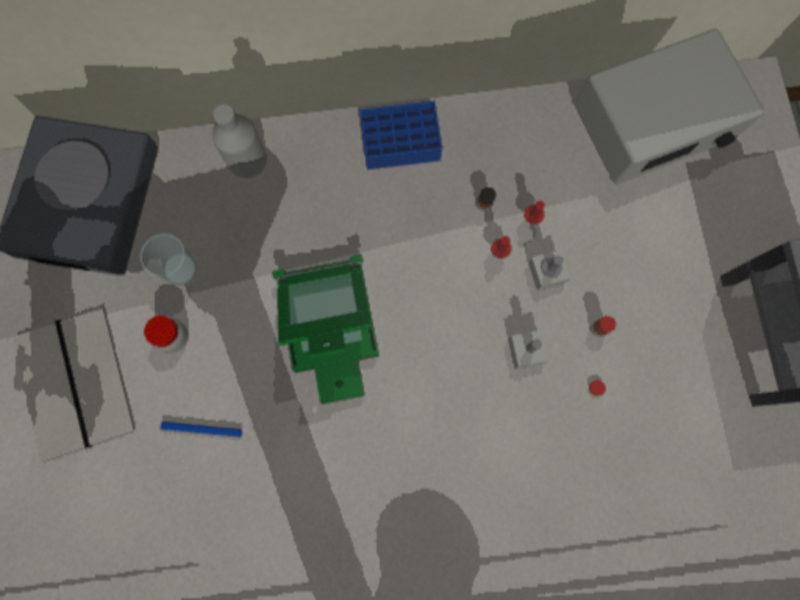

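The scene picture shows the open green holder at about (430,280). There are two white stands: (258,398) holds a pin with no visible collar, and (303,455) holds a pin with a wide collar. The red pins at (367,415) and (371,465) are lookalikes. From the top the stands are at (527,348), plain, and (551,267), collared. Enlarging to confirm.

```bash
cat > h.py <<'E'
import numpy as np, cv2
from scipy.spatial.transform import Rotation as R
from rig import manip, eyes
def cam(n):
    c=eyes.camera_info(n); q=c["orientation"]
    return c, R.from_quat(q,scalar_first=True).as_matrix()
def ray(n,u,v):
    c,M=cam(n); d=M@np.array([(u-c["cx"])/c["fx"],(v-c["cy"])/c["fy"],1]); return c["eye"],d/np.linalg.norm(d)
def proj(n,P):
    c,M=cam(n); p=(np.atleast_2d(P)-c["eye"])@M; return np.c_[p[:,0]/p[:,2]*c["fx"]+c["cx"],p[:,1]/p[:,2]*c["fy"]+c["cy"]]
def tri(a,b):   # a in scene, b in top
    A=np.zeros((3,3));B=np.zeros(3);r=[ray("scene",*a),ray("top",*b)]
    for e,d in r: Q=np.eye(3)-np.outer(d,d);A+=Q;B+=Q@e
    P=np.linalg.solve(A,B); return P,[round(1e3*np.linalg.norm((np.eye(3)-np.outer(d,d))@(P-e)),1) for e,d in r]
def at(n,u,v,z):
    e,d=ray(n,u,v); return e+d*(z-e[2])/d[2]
def crop(img,x,y,w,h,s):
    o=cv2.resize(img[y:y+h,x:x+w],None,fx=s,fy=s,interpolation=cv2.INTER_CUBIC)[:,:,::-1].copy()
    for i in range(0,w,10): cv2.putText(o,str(x+i),(i*s,8),0,.3,(255,0,255));cv2.line(o,(i*s+s//2,10),(i*s+s//2,16),(255,0,255))
    for i in range(10,h,10): cv2.putText(o,str(y+i),(0,i*s+s//2+3),0,.3,(255,0,255));cv2.line(o,(20,i*s+s//2),(26,i*s+s//2),(255,0,255))
    return o
E
python3 - <<'E'
from h import *
avg=lambda n:np.mean([eyes.get_image(n) for _ in range(3)],0).astype(np.uint8)
s,t=avg("scene"),avg("top")
np.savez("i0.npz",s=s,t=t)
cv2.imwrite("pics/a.png",np.hstack([crop(s,145,222,80,90,5),crop(t,320,150,80,90,5)]))
cv2.imwrite("pics/b.png",np.hstack([crop(s,225,130,100,100,4),crop(t,165,160,100,100,4)]))
E
```

```text
(no output)
```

View pics/a.png

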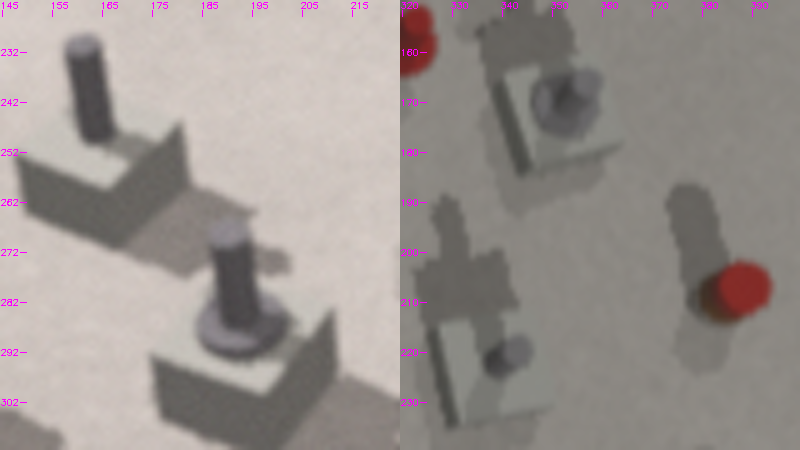

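View pics/b.png

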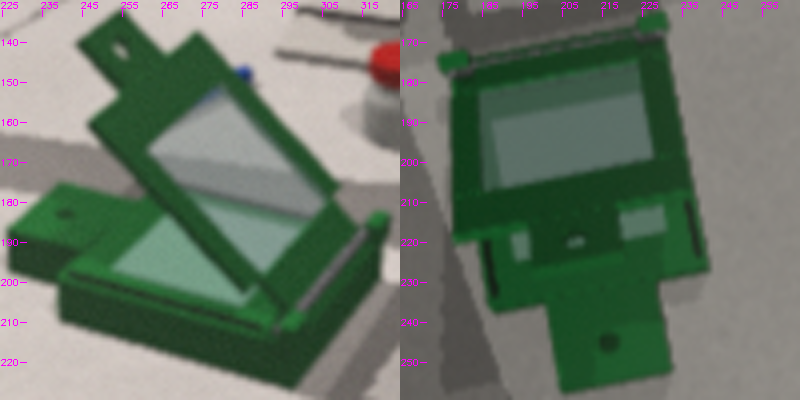

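Confirmed: the pin at scene crop (240,300), original about (192,283), has a wide collar and is the steel one to take. The other stand's pin, about (162,240), has no collar. The jig hole is at scene (240.7,183) and top (216.7,245), and the open lid's tab hole is at scene (254.5,141).

```bash
python3 - <<'E'
from h import *
from scipy.optimize import least_squares
print("griptop",tri((190.5,267.5),(356.7,166.1)))
print("collar",tri((192.9,285.5),(352.5,170.1)))
print("hole",tri((240.7,183),(216.7,245)))
print("tab",tri((254.5,141.2),(208.2,219.7)))
# jig fit
L=[((-.085,0,.034),"top",(216.7,245)),((-.12,.035,.034),"top",(204.5,257.5)),((-.12,-.035,.034),"top",(232.5,252.5)),((-.062,.07,.034),"top",(187.7,237.5)),((-.062,-.07,.034),"top",(241.5,227)),((-.085,0,.034),"scene",(240.7,183))]
def f(p):
    r=[]
    for l,n,uv in L:
        P=R.from_euler('z',p[2]).apply(l)+[p[0],p[1],0]; r+=list((proj(n,P)-uv)[0])
    r+=list((proj("scene",lidpt(p))-(254.5,141.2))[0]); return r
def lidpt(p,d=.185):
    a=p[3]; l=np.array([.1-d*np.cos(a)-0*.004*np.sin(a),0,.04+d*np.sin(a)])
    l+= .004*np.array([np.sin(a),0,np.cos(a)])
    return R.from_euler('z',p[2]).apply(l)+[p[0],p[1],0]
s=least_squares(f,[.4,.1,0,.7]);p=s.x;print("jig",p,np.round(s.fun,1))
print("hole",R.from_euler('z',p[2]).apply((-.085,0,.034))+[p[0],p[1],0],"tabhole",lidpt(p),"bar",lidpt(p,.15))
print("tab top pix",proj("top",lidpt(p)), proj("scene",lidpt(p)))
E
```

```text
griptop (array([ 0.60242104, -0.26166352,  0.08246522]), [np.float64(0.2), np.float64(0.2)])
collar (array([ 0.60353962, -0.26220681,  0.03906402]), [np.float64(0.4), np.float64(0.4)])
hole (array([0.46058684, 0.10193225, 0.03171537]), [np.float64(0.4), np.float64(0.4)])
tab (array([0.50530973, 0.10527744, 0.16070366]), [np.float64(0.5), np.float64(0.5)])
jig [0.55168985 0.10629226 0.05637261 0.67381525] [-0.1 -2.5  0.4  1.8  0.6  1.4 -0.6  1.1  1.4  1.1  2.  -0.1  1.5  1.4]
hole [0.46682487 0.10150313 0.034     ] tabhole [0.50968492 0.10392182 0.15856059] bar [0.53699211 0.10546283 0.13672158]
tab top pix [[208.86500454 217.97289752]] [[255.95386223 142.56755464]]
```

```bash
cat > fit.py <<'E'
from h import *
from scipy.optimize import least_squares
z=0
L=[((-.085,0,.034),"top",(216.7,245)),((-.12,.035,z),"top",(204.5,257.5)),((-.12,-.035,z),"top",(232.5,252.5)),((-.062,.07,z),"top",(187.7,237.5)),((-.062,-.07,z),"top",(241.5,227)),((-.085,0,.034),"scene",(240.7,183))]
def lidpt(p,d=.185,a=None):
    a=p[3] if a is None else a
    l=np.array([.1-d*np.cos(a)+.004*np.sin(a),0,.04+d*np.sin(a)+.004*np.cos(a)])
    return R.from_euler('z',p[2]).apply(l)+[p[0],p[1],0]
def f(p):
    r=[]
    for l,n,uv in L:
        P=R.from_euler('z',p[2]).apply(l)+[p[0],p[1],0]; r+=list((proj(n,P)-uv)[0])
    return r+list((proj("scene",lidpt(p))-(254.5,141.2))[0])
s=least_squares(f,[.4,.1,0,.7]);p=s.x
if __name__=="__main__":
    print("jig",p,np.round(s.fun,1))
    print("hole",R.from_euler('z',p[2]).apply((-.085,0,.034))+[p[0],p[1],0],"tabhole",lidpt(p))
    print("bar",lidpt(p,.15),lidpt(p,.15,0.),lidpt(p,.155,.07))
    print("posts top",proj("scene",[R.from_euler('z',p[2]).apply((.1,y,.04))+[p[0],p[1],0] for y in(.075,-.075)]))
    st=manip.get_state(); print(R.from_quat(st["ee_rot"],scalar_first=True).as_matrix().round(3))
E
python3 fit.py
```

```text
jig [0.55352387 0.1076487  0.05496062 0.66287386] [-0.7 -3.2  1.2  1.8  0.5  1.7  0.7  1.7  1.   2.2  2.9 -0.2  2.   1.8]
hole [0.46865222 0.1029794  0.034     ] tabhole [0.51022889 0.10526679 0.15699907]
bar [0.53777518 0.10678227 0.1354606 ] [0.50359937 0.10490206 0.044     ] [0.49926529 0.10466361 0.05483135]
posts top [[321.113837   184.65034813]
 [295.78356224 214.52311373]]
[[-0.936  0.353 -0.   ]
 [ 0.353  0.936 -0.   ]
 [-0.    -0.    -1.   ]]
```

```bash
cat > fit.py <<'E'
from h import *
from scipy.optimize import least_squares
def W(p,l): return R.from_euler('z',p[2]).apply(l)+[p[0],p[1],0]
# origin = hole axis; c = hole to block front edge
def lidpt(p,d=.185,a=None):
    a=p[3] if a is None else a
    return W(p,np.array([.185-d*np.cos(a)+.004*np.sin(a),0,.04+d*np.sin(a)+.004*np.cos(a)]))
def f(p,z):
    c=p[4]
    L=[((0,0,.034),"top",(216.7,245)),((-c,.035,z),"top",(204.5,257.5)),((-c,-.035,z),"top",(232.5,252.5)),((.058-c,.07,z),"top",(187.7,237.5)),((.058-c,-.07,z),"top",(241.5,227)),((0,0,.034),"scene",(240.7,183))]
    r=[]
    for l,n,uv in L: r+=list((proj(n,W(p,l))-uv)[0])
    return r+list((proj("scene",lidpt(p))-(254.5,141.2))[0])
fit=lambda z:least_squares(f,[.4,.1,0,.7,.03],args=(z,))
if __name__=="__main__":
  for z in(0,.034):
    s=fit(z);p=s.x
    print("hole",p.round(4),np.round(s.fun,1))
    print("tab",lidpt(p),"bar",lidpt(p,.15),lidpt(p,.15,0.))
    print("posts",proj("scene",[W(p,(.185,y,.04)) for y in(.075,-.075)]),proj("top",[W(p,(.185,y,.04)) for y in(.075,-.075)]))
E
python3 fit.py
```

```text
hole [0.4604 0.1031 0.0603 0.6843 0.0218] [-0.4  0.2  0.7 -0.  -0.  -0.3  0.1 -0.   0.3  0.2  0.3 -1.   0.1  0.1]
tab [0.5044935  0.10579471 0.16003671] bar [0.53156552 0.10742803 0.13791347] [0.49533695 0.10524228 0.044     ]
posts [[318.19924532 183.56138107]
 [292.98716641 213.26227021]] [[174.3190659  178.43120047]
 [232.63449541 167.60501109]]
hole [0.4607 0.1016 0.0587 0.6904 0.0255] [ 0.2 -0.   0.   0.4  0.2  0.  -1.  -0.2  0.9 -0.3  0.1 -0.7  0.1  0.1]
tab [0.50556573 0.10423211 0.16089661] bar [0.53250454 0.1058154  0.13860775] [0.49567209 0.10365062 0.044     ]
posts [[318.04960655 183.92328761]
 [292.69146267 213.68140075]] [[175.01785113 178.16377096]
 [233.33795287 167.42734234]]
```

{"fn": "servo_tool", "kwargs": {"series": "-0.471 -0.283 0 0 0 -24 1; -0.471 -0.283 0 0 0 -24 1; -0.471 -0.283 0 0 0 -24 1; -0.471 -0.283 0 0 0 -24 1; -0.471 -0.283 0 0 0 -24 1", "squeeze": 40}}

```text
clock: 0.9
position: [0.3532, 0.3481, 0.2316]
ee_rot: [0.0, -0.03, 1.0, 0.0]
contact_force: [1.1, 0.4, 0.2]
width: 0.012
gripper_force: 0.0
```

```bash
cat >> h.py <<'E'
def to(P,yaw=None):  # shift in tool axes (mm) and turn about tool z (deg) to world P with tool x at yaw deg, pointing down
    s=manip.get_state(); M=R.from_quat(s["ee_rot"],scalar_first=True).as_matrix()
    print("shift mm",(M.T@(np.array(P)-s["position"])*1e3).round(1),"pos",s["position"].round(4),"F",s["contact_force"].round(1),"w",round(s["width"],4),"g",round(s["gripper_force"],1),"t",round(s["clock"],2))
    if yaw is not None:
        c,d=np.cos(np.radians(yaw)),np.sin(np.radians(yaw)); T=np.array([[c,d,0],[d,-c,0],[0,0,-1]])
        print("turn",np.degrees(R.from_matrix(M.T@T).as_rotvec()).round(2),"q",s["qpos"].round(2))
E
python3 -c "
from h import *;to([.5435,.1065,.24],183.4)"
```

```text
shift mm [-175.7 -252.4   -8.4] pos [0.3532 0.3481 0.2316] F [1.1 0.4 0.2] w 0.012 g 0.0 t 0.9
turn [ 0.02  0.04 -0.01] q [ 0.64  0.16  1.67 -0.    1.32 -0.99]
```

{"fn": "servo_tool", "kwargs": {"series": "-0.171 -0.246 -0.008 0 0 0 1; -0.171 -0.246 -0.008 0 0 0 1; -0.171 -0.246 -0.008 0 0 0 1; -0.171 -0.246 -0.008 0 0 0 1; -0.171 -0.246 -0.008 0 0 0 1"}}

```text
clock: 1.4
position: [0.5077, 0.1512, 0.2383]
ee_rot: [0.0, -0.029, 1.0, 0.0]
contact_force: [0.3, 0.8, 0.2]
width: -0.0004
gripper_force: 0.0
```

{"fn": "servo_tool", "kwargs": {"series": "0 0 0 0 0 0 1; 0 0 0 0 0 0 1"}}

```text
clock: 1.6
position: [0.5071, 0.152, 0.2378]
ee_rot: [-0.0, -0.028, 1.0, 0.0]
contact_force: [-1.2, 0.4, 0.3]
width: -0.0001
gripper_force: 0.0
```

```bash
python3 -c "
from h import *;to([.5435,.1065,.145],183.4)"
```

```text
shift mm [-33.9 -47.5  92.7] pos [0.5071 0.152  0.2378] F [-1.2  0.4  0.3] w -0.0001 g 0.0 t 1.6
turn [ 0.03 -0.04 -0.24] q [ 0.16  0.2   1.59  0.    1.35 -1.47]
```

{"fn": "servo_tool", "kwargs": {"series": "-0.034 -0.047 0 0 0 0 1; -0.034 -0.047 0 0 0 0 1; -0.034 -0.047 0.04 0 0 0 1; -0.034 -0.047 0.08 0 0 0 1; -0.034 -0.047 0.08 0 0 0 1"}}

```text
clock: 2.1
position: [0.538, 0.1091, 0.1532]
ee_rot: [-0.006, -0.03, 1.0, 0.0]
contact_force: [-1.5, 0.2, -1.1]
width: 0.0001
gripper_force: 0.0
```

```bash
python3 - <<'E'
from h import *
to([.5435,.1065,.145],183.4)
s=eyes.get_image("scene");t=eyes.get_image("top")
cv2.imwrite("pics/c.png",np.hstack([crop(s,225,110,100,100,4),crop(t,165,160,100,100,4)]))
E
```

```text
shift mm [-5.4 -3.   8.1] pos [0.538  0.1091 0.1532] F [-1.5  0.2 -1.1] w 0.0001 g 0.0 t 2.1
turn [ 0.03 -0.71  0.01] q [ 0.07  0.3   1.68  0.    1.18 -1.56]
```

View pics/c.png

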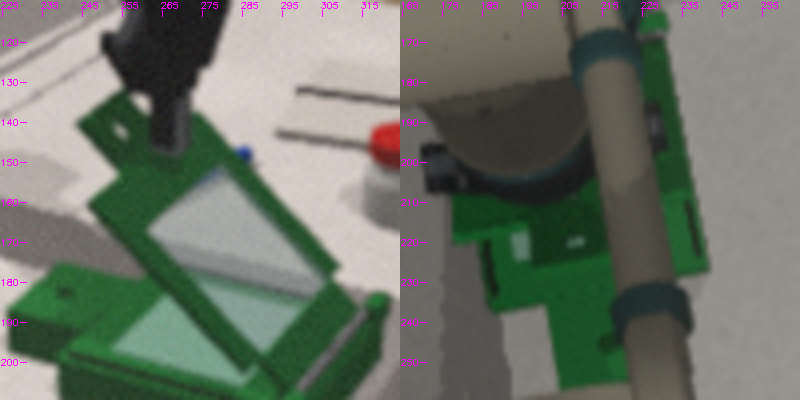

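The closed fingertips are over the front bar at scene (267,145), clear of the glass edge at (277,152). Now pushing down along the arc.

{"fn": "servo_tool", "kwargs": {"series": "0 0 0 0 0 0 1; 0.003 -0.002 0.008 0 0 0 1; 0.006 -0.002 0.014 0 0 0 1; 0.009 -0.002 0.02 0 0 0 1; 0.013 -0.002 0.027 0 0 0 1"}}

```text
clock: 2.7
position: [0.5309, 0.1053, 0.1314]
ee_rot: [0.001, -0.029, 1.0, 0.0]
contact_force: [-0.4, -0.5, 4.1]
width: 0.0
gripper_force: 1.6
```

```bash
python3 -c "
from h import *;to([.5435,.1065,.145],183.4)"
```

```text
shift mm [-12.7   0.5 -13.6] pos [0.5309 0.1053 0.1314] F [-0.4 -0.5  4.1] w 0.0 g 1.6 t 2.7
turn [ 0.01  0.11 -0.08] q [ 0.07  0.3   1.73  0.    1.11 -1.56]
```

{"fn": "servo_tool", "kwargs": {"series": "0.004 0 0.006 0 0 0 1; 0.008 0 0.012 0 0 0 1; 0.012 0 0.019 0 0 0 1; 0.016 0 0.026 0 0 0 1; 0.019 0 0.033 0 0 0 1"}}

```text
clock: 3.2
position: [0.5118, 0.1041, 0.0976]
ee_rot: [0.001, -0.029, 1.0, -0.0]
contact_force: [1.4, -0.5, 4.7]
width: -0.0002
gripper_force: 2.3
```

{"fn": "servo_tool", "kwargs": {"series": "0.003 0 0.007 0 0 0 1; 0.006 0 0.014 0 0 0 1; 0.008 0 0.021 0 0 0 1; 0.009 0 0.027 0 0 0 1; 0.010 0 0.032 0 0 0 1"}}

```text
clock: 3.7
position: [0.5025, 0.1035, 0.0658]
ee_rot: [0.001, -0.029, 1.0, -0.0]
contact_force: [4.7, -2.5, 5.7]
width: -0.0
gripper_force: 2.8
```

```bash
python3 -c "
from h import *;to([.5,.1045,.046],183.4)"
```

```text
shift mm [ 2.5  1.1 19.8] pos [0.5025 0.1035 0.0658] F [ 4.7 -2.5  5.7] w -0.0 g 2.8 t 3.7
turn [-0.01  0.11 -0.07] q [ 0.07  0.34  1.88 -0.    0.92 -1.56]
```

Now the last 20 mm, gently.

{"fn": "servo_tool", "kwargs": {"series": "0.001 0 0.005 0 0 0 1; 0.002 0 0.009 0 0 0 1; 0.002 0 0.013 0 0 0 1; 0.002 0 0.016 0 0 0 1; 0.002 0 0.018 0 0 0 1"}}

```text
clock: 4.2
position: [0.5001, 0.1035, 0.048]
ee_rot: [0.001, -0.029, 1.0, 0.0]
contact_force: [3.3, -1.9, 6.6]
width: -0.0001
gripper_force: 3.2
```

{"fn": "servo_tool", "kwargs": {"series": "0 0 0.001 0 0 0 1; 0 0 0.002 0 0 0 1; 0 0 0.002 0 0 0 1"}}

```text
clock: 4.5
position: [0.5, 0.1035, 0.046]
ee_rot: [0.0, -0.029, 1.0, 0.0]
contact_force: [3.5, -1.3, 4.4]
width: 0.0
gripper_force: 2.5
```

{"fn": "servo_tool", "kwargs": {"series": "0 0 0.001 0 0 0 1; 0 0 0.002 0 0 0 1; 0 0 0.002 0 0 0 1"}}

```text
clock: 4.8
position: [0.4999, 0.1035, 0.044]
ee_rot: [0.0, -0.029, 1.0, 0.0]
contact_force: [3.5, -1.5, 5.2]
width: 0.0002
gripper_force: 2.6
```

{"fn": "servo_tool", "kwargs": {"series": "0 0 0.001 0 0 0 1; 0 0 0.001 0 0 0 1"}}

```text
clock: 5.0
position: [0.4999, 0.1035, 0.0439]
ee_rot: [0.001, -0.029, 1.0, -0.0]
contact_force: [0.5, -1.3, 13.1]
width: 0.0003
gripper_force: 6.1
```

The lid is on its hard stop (13 N at z 0.044). Retracting and heading for the pin.

{"fn": "servo_tool", "kwargs": {"series": "0 0 -0.01 0 0 0 1; 0 0 -0.05 0 0 0 1; 0 0 -0.1 0 0 0 0.5; -0.044 -0.05 -0.126 0 0 0 0.5; -0.064 -0.1 -0.126 0 0 0 0.5"}}

```text
clock: 5.5
position: [0.5579, 0.0289, 0.169]
ee_rot: [0.001, -0.031, 1.0, 0.001]
contact_force: [0.6, -0.4, -0.1]
width: 0.042
gripper_force: 0.0
```

{"fn": "servo_tool", "kwargs": {"series": "-0.02 -0.045 0 0 0 0 0.5; -0.02 -0.09 0 0 0 0 0.5; -0.02 -0.135 0 0 0 0 0.5; -0.02 -0.18 0 0 0 0 0.5; -0.02 -0.225 0 0 0 0 0.5"}}

```text
clock: 6.0
position: [0.5881, -0.196, 0.1648]
ee_rot: [-0.003, -0.029, 1.0, 0.002]
contact_force: [0.0, 0.4, 0.4]
width: 0.0427
gripper_force: 0.0
```

```bash
python3 - <<'E'
from h import *
to([.603,-.262,.15],183.4)
avg=lambda n:np.mean([eyes.get_image(n) for _ in range(3)],0).astype(np.uint8)
s=avg("scene");t=avg("top");np.savez("i1.npz",s=s,t=t)
cv2.imwrite("pics/d.png",np.hstack([crop(s,225,150,66,66,6),crop(t,185,205,66,66,6)]))
to([.603,-.262,.15],183.4)
E
```

```text
shift mm [-11.1 -66.8  14.5] pos [ 0.5881 -0.196   0.1648] F [0.  0.4 0.4] w 0.0427 g 0.0 t 6.0
turn [ 0.25 -0.3  -0.08] q [-0.43  0.39  1.5   0.    1.26 -2.06]
shift mm [ -9.9 -68.7  15.2] pos [ 0.5891 -0.194   0.1655] F [-0.3 -0.1 -0.2] w 0.0426 g 0.0 t 6.3
turn [ 0.18 -0.18 -0.05] q [-0.43  0.39  1.51  0.    1.25 -2.06]
```

View pics/d.png

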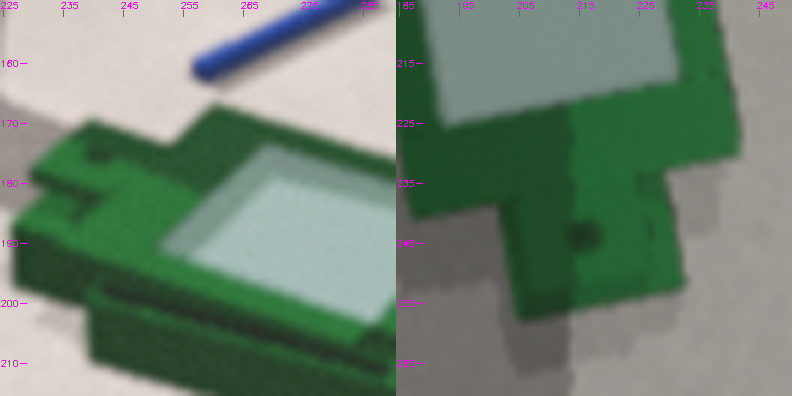

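The lid has sprung back: the tab hole is at scene (240.7,175) and top (215.8,244).

```bash
python3 - <<'E'
from h import *
print(tri((240.7,175),(215.8,244.0)), at("scene",240.7,175,.057),at("top",215.8,244,.057))
E
```

```text
(array([0.46117064, 0.10235115, 0.05564595]), [np.float64(0.1), np.float64(0.1)]) [0.46249484 0.1003204  0.057     ] [0.46112952 0.10233247 0.057     ]
```

{"fn": "servo_tool", "kwargs": {"series": "-0.01 -0.035 0 0 0 0 0.5; -0.01 -0.0685 0 0 0 0 0.5; -0.01 -0.0685 0.03 0 0 0 0.5; -0.01 -0.0685 0.05 0 0 0 0.5; -0.01 -0.0685 0.05 0 0 0 0.5"}}

```text
clock: 6.8
position: [0.602, -0.2604, 0.113]
ee_rot: [-0.004, -0.03, 1.0, 0.003]
contact_force: [-0.7, -0.4, -1.5]
width: 0.043
gripper_force: 0.0
```

```bash
python3 -c "
from h import *;to([.603,-.262,.0455],183.4)"
```

```text
shift mm [-1.4 -2.  67.5] pos [ 0.602  -0.2604  0.113 ] F [-0.7 -0.4 -1.5] w 0.043 g 0.0 t 6.8
turn [ 0.31 -0.4   0.02] q [-0.51  0.48  1.49  0.    1.18 -2.15]
```

{"fn": "servo_tool", "kwargs": {"series": "-0.001 -0.001 0.015 0 0 0 0.5; -0.001 -0.001 0.035 0 0 0 0.5; -0.001 -0.001 0.055 0 0 0 0.5; -0.001 -0.001 0.066 0 0 0 0.5; -0.001 -0.001 0.066 0 0 0 0.5"}}

```text
clock: 7.3
position: [0.6048, -0.2636, 0.0492]
ee_rot: [-0.001, -0.029, 1.0, 0.001]
contact_force: [-0.4, -0.5, -0.3]
width: 0.0427
gripper_force: 0.0
```

```bash
python3 - <<'E'
from h import *
to([.603,-.262,.0455],183.4)
s=eyes.get_image("scene");t=eyes.get_image("top")
cv2.imwrite("pics/e.png",np.hstack([crop(s,145,202,80,100,5),crop(t,310,130,80,100,5)]))
to([.603,-.262,.0455],183.4)
E
```

```text
shift mm [1.7 1.7 3.7] pos [ 0.6048 -0.2636  0.0492] F [-0.4 -0.5 -0.3] w 0.0427 g 0.0 t 7.3
turn [ 0.09 -0.13 -0.02] q [-0.52  0.54  1.56  0.    1.05 -2.15]
shift mm [3.  2.8 5.7] pos [ 0.6061 -0.2646  0.0512] F [-0.4  0.9  0.9] w 0.0428 g 0.0 t 7.4
turn [-0.03  0.06 -0.04] q [-0.52  0.54  1.56  0.    1.05 -2.15]
```

View pics/e.png

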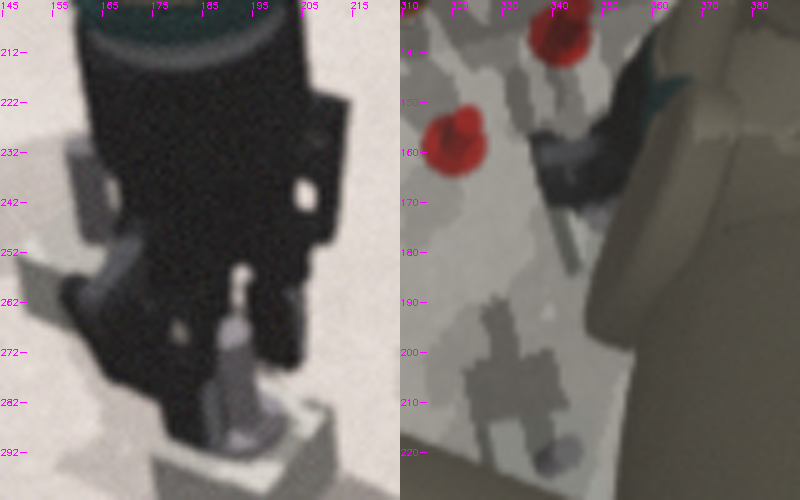

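The fingers straddle the collared pin (scene crop (240,380)), and the nearby red pins are clear. Centring, then closing.

{"fn": "servo_tool", "kwargs": {"series": "0.0015 0.0014 0.003 0 0 0 0.5; 0.003 0.0028 0.0055 0 0 0 0.5; 0.003 0.0028 0.0055 0 0 0 0.5; 0.003 0.0028 0.0055 0 0 0 0.6; 0.003 0.0028 0.0055 0 0 0 0.7", "squeeze": 40}}

```text
clock: 7.9
position: [0.6025, -0.2622, 0.0453]
ee_rot: [0.0, -0.029, 1.0, -0.0]
contact_force: [-0.2, -0.3, -0.2]
width: 0.0257
gripper_force: 0.0
```

```bash
python3 -c "
from h import *;to([.603,-.262,.0455],183.4)"
```

```text
shift mm [-0.5  0.2 -0.2] pos [ 0.6025 -0.2622  0.0453] F [-0.2 -0.3 -0.2] w 0.0257 g 0.0 t 7.9
turn [-0.01  0.03 -0.08] q [-0.52  0.54  1.57  0.    1.03 -2.15]
```

{"fn": "servo_tool", "kwargs": {"series": "0 0 0 0 0 0 0.78; 0 0 0 0 0 0 0.82; 0 0 0 0 0 0 0.9; 0 0 0 0 0 0 1; 0 0 0 0 0 0 1", "squeeze": 60}}

```text
clock: 8.4
position: [0.6025, -0.2622, 0.0453]
ee_rot: [0.0, -0.029, 1.0, -0.0]
contact_force: [0.3, -0.4, 2.4]
width: 0.0144
gripper_force: 58.4
```

{"fn": "servo_tool", "kwargs": {"series": "0 0 -0.01 0 0 0 1; 0 0 -0.03 0 0 0 1; 0 0 -0.06 0 0 0 1; 0 0 -0.09 0 0 0 1; 0 0 -0.09 0 0 0 1", "squeeze": 90}}

```text
clock: 8.9
position: [0.605, -0.2635, 0.1401]
ee_rot: [0.004, -0.029, 1.0, -0.002]
contact_force: [0.4, 0.3, -0.7]
width: 0.0139
gripper_force: 87.8
```

```bash
python3 -c "
from h import *;to([.4611,.1023,.13],183.4)"
```

```text
shift mm [122.5 373.6   7.2] pos [ 0.605  -0.2635  0.1401] F [ 0.4  0.3 -0.7] w 0.0139 g 87.8 t 8.9
turn [-0.29  0.46 -0.07] q [-0.52  0.45  1.46  0.    1.22 -2.15]
```

{"fn": "servo_tool", "kwargs": {"series": "0.012 0.037 0 0 0 0 1; 0.025 0.075 0 0 0 0 1; 0.038 0.115 0 0 0 0 1; 0.051 0.155 0 0 0 0 1; 0.064 0.195 0 0 0 0 1"}}

```text
clock: 9.4
position: [0.5256, -0.0695, 0.1341]
ee_rot: [-0.001, -0.029, 1.0, 0.0]
contact_force: [1.2, -0.2, -1.5]
width: 0.0143
gripper_force: 88.0
```

{"fn": "servo_tool", "kwargs": {"series": "0.013 0.04 0 0 0 0 1; 0.026 0.08 0 0 0 0 1; 0.039 0.12 0 0 0 0 1; 0.05 0.15 0 0 0 0 1; 0.057 0.173 0 0 0 0 1"}}

```text
clock: 9.9
position: [0.4579, 0.1, 0.1343]
ee_rot: [-0.001, -0.03, 1.0, 0.0]
contact_force: [0.3, -1.0, -1.5]
width: 0.0139
gripper_force: 88.0
```

{"fn": "servo_tool", "kwargs": {"series": "0 0 0 0 0 0 1; 0 0 0 0 0 0 1; 0 0 0 0 0 0 1"}}

```text
clock: 10.2
position: [0.4604, 0.0976, 0.1347]
ee_rot: [-0.0, -0.029, 1.0, -0.0]
contact_force: [-0.5, 0.3, -0.3]
width: 0.0142
gripper_force: 88.1
```

```bash
python3 - <<'E'
from h import *
to([.4611,.1023,.115],183.4)
avg=lambda n:np.mean([eyes.get_image(n) for _ in range(3)],0).astype(np.uint8)
s=avg("scene")
cv2.imwrite("pics/f.png",crop(s,205,120,100,80,7))
E
```

```text
shift mm [-0.9  4.7 19.7] pos [0.4604 0.0976 0.1347] F [-0.5  0.3 -0.3] w 0.0142 g 88.1 t 10.2
turn [-0.03 -0.01 -0.1 ] q [ 0.06  0.2   1.87 -0.    1.07 -1.57]
```

View pics/f.png

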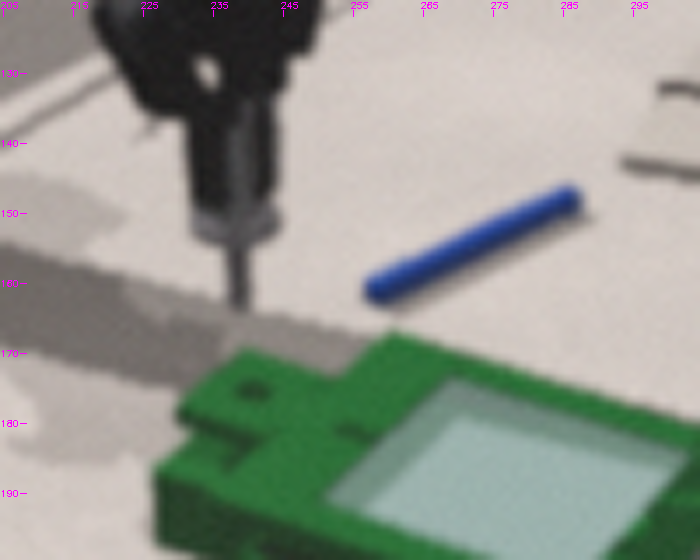

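```bash
python3 - <<'E'
from h import *
print(proj("scene",[[.4604,.0976,.0925],[.4604,.0976,.1305],[.4611,.1023,.0565],[.4654,.0976,.0925]]))
E
```

```text
[[238.82817239 163.04184821]
 [238.15877515 149.4959593 ]
 [240.69787845 174.705309  ]
 [240.45444374 163.51594118]]
```

{"fn": "servo_tool", "kwargs": {"series": "-0.0005 0.0045 0 0 0 0 1; -0.0005 0.0045 0.01 0 0 0 1; -0.0005 0.0045 0.02 0 0 0 1; -0.0005 0.0045 0.028 0 0 0 1; -0.0005 0.0045 0.028 0 0 0 1"}}

```text
clock: 10.85
position: [0.459, 0.1027, 0.1053]
ee_rot: [-0.002, -0.029, 1.0, -0.0]
contact_force: [0.4, -0.0, -0.3]
width: 0.0139
gripper_force: 88.1
```

{"fn": "servo_tool", "kwargs": {"series": "0 0 0 0 0 0 1; 0 0 0 0 0 0 1"}}

```text
clock: 11.05
position: [0.4607, 0.1028, 0.1072]
ee_rot: [0.0, -0.029, 1.0, 0.0]
contact_force: [0.1, -0.3, -1.1]
width: 0.0143
gripper_force: 88.1
```

```bash
python3 -c "
from h import *;to([.461,.102,.09],183.4)"
```

```text
shift mm [-0.3 -0.9 17.2] pos [0.4607 0.1028 0.1072] F [ 0.1 -0.3 -1.1] w 0.0143 g 88.1 t 11.05
turn [ 0.01  0.03 -0.07] q [ 0.07  0.23  1.91  0.    1.   -1.56]
```

{"fn": "servo_tool", "kwargs": {"series": "-0.0003 -0.0006 0.004 0 0 0 1; -0.0003 -0.0006 0.008 0 0 0 1; -0.0003 -0.0006 0.011 0 0 0 1; -0.0003 -0.0006 0.013 0 0 0 1; -0.0003 -0.0006 0.014 0 0 0 1"}}

```text
clock: 11.55
position: [0.4606, 0.1022, 0.0927]
ee_rot: [-0.0, -0.029, 1.0, 0.0]
contact_force: [-0.2, -0.4, -1.0]
width: 0.0142
gripper_force: 88.1
```

{"fn": "servo_tool", "kwargs": {"series": "0 0 0.003 0 0 0 1; 0 0 0.005 0 0 0 1; 0 0 0.005 0 0 0 1"}}

```text
clock: 11.85
position: [0.4605, 0.1022, 0.0877]
ee_rot: [-0.0, -0.029, 1.0, 0.0]
contact_force: [-0.8, -0.2, -0.8]
width: 0.0141
gripper_force: 88.1
```

The pin is through the tab hole with no contact force. On to the jig hole.

{"fn": "servo_tool", "kwargs": {"series": "0 0 0.004 0 0 0 1; 0 0 0.007 0 0 0 1; 0 0 0.01 0 0 0 1; 0 0 0.012 0 0 0 1; 0 0 0.012 0 0 0 1"}}

```text
clock: 12.35
position: [0.4605, 0.1022, 0.0757]
ee_rot: [-0.0, -0.029, 1.0, 0.0]
contact_force: [-0.2, -0.2, -0.5]
width: 0.0138
gripper_force: 88.1
```

{"fn": "servo_tool", "kwargs": {"series": "0 0 0.002 0 0 0 1; 0 0 0.004 0 0 0 1; 0 0 0.004 0 0 0 1"}}

```text
clock: 12.65
position: [0.4606, 0.1022, 0.0718]
ee_rot: [-0.0, -0.029, 1.0, 0.0]
contact_force: [-0.3, -0.7, -1.8]
width: 0.0139
gripper_force: 88.1
```

{"fn": "servo_tool", "kwargs": {"series": "0 0 0.003 0 0 0 1; 0 0 0.006 0 0 0 1; 0 0 0.009 0 0 0 1; 0 0 0.011 0 0 0 1; 0 0 0.013 0 0 0 1"}}

```text
clock: 13.15
position: [0.4606, 0.1022, 0.059]
ee_rot: [-0.0, -0.029, 1.0, 0.0]
contact_force: [-2.0, -0.2, 3.3]
width: 0.014
gripper_force: 88.2
```

{"fn": "servo_tool", "kwargs": {"series": "0 0 0.001 0 0 0 1; 0 0 0.003 0 0 0 1; 0 0 0.003 0 0 0 1"}}

```text
clock: 13.45
position: [0.4604, 0.1022, 0.0557]
ee_rot: [-0.0, -0.029, 1.0, 0.0]
contact_force: [-1.3, -0.4, 1.5]
width: 0.014
gripper_force: 88.1
```

{"fn": "servo_tool", "kwargs": {"series": "0 0 0.001 0 0 0 1; 0 0 0.0015 0 0 0 1; 0 0 0.0015 0 0 0 1"}}

```text
clock: 13.75
position: [0.4604, 0.1022, 0.0544]
ee_rot: [-0.0, -0.029, 1.0, 0.0]
contact_force: [-2.2, -0.3, 2.6]
width: 0.0135
gripper_force: 88.2
```

{"fn": "servo_tool", "kwargs": {"series": "0 0 0.001 0 0 0 1; 0 0 0.001 0 0 0 1"}}

```text
clock: 13.95
position: [0.4603, 0.1022, 0.0542]
ee_rot: [-0.0, -0.029, 1.0, 0.0]
contact_force: [-4.2, -0.3, 9.7]
width: 0.0138
gripper_force: 89.1
```

{"fn": "servo_tool", "kwargs": {"series": "0.0003 0 0.0005 0 0 0 1; 0.0003 0 0.0008 0 0 0 1; 0.0003 0 0.0008 0 0 0 1"}}

```text
clock: 14.25
position: [0.4604, 0.1022, 0.0541]
ee_rot: [0.0, -0.029, 1.0, 0.0]
contact_force: [-4.9, -0.4, 16.5]
width: 0.0142
gripper_force: 89.3
```

{"fn": "servo_tool", "kwargs": {"series": "0 0 0 0 0 0 1; 0 0 0 0 0 0 1; 0 0 0 0 0 0 1; 0 0 0 0 0 0 1; 0 0 0 0 0 0 1"}}

```text
clock: 14.75
position: [0.4604, 0.1022, 0.0541]
ee_rot: [0.0, -0.029, 1.0, -0.0]
contact_force: [-5.5, -0.4, 15.9]
width: 0.0141
gripper_force: 89.3
```

```bash
python3 - <<'E'
from h import *
s=eyes.get_image("scene");to([.461,.102,.054],183.4)
cv2.imwrite("pics/g.png",crop(s,205,120,110,85,7))
E
```

```text
shift mm [-0.6 -0.2  0.1] pos [0.4604 0.1022 0.0541] F [-5.2 -0.8 15.2] w 0.0139 g 89.3 t 14.8
turn [-0.    0.03 -0.07] q [ 0.07  0.3   1.98 -0.    0.86 -1.56]
```

View pics/g.png

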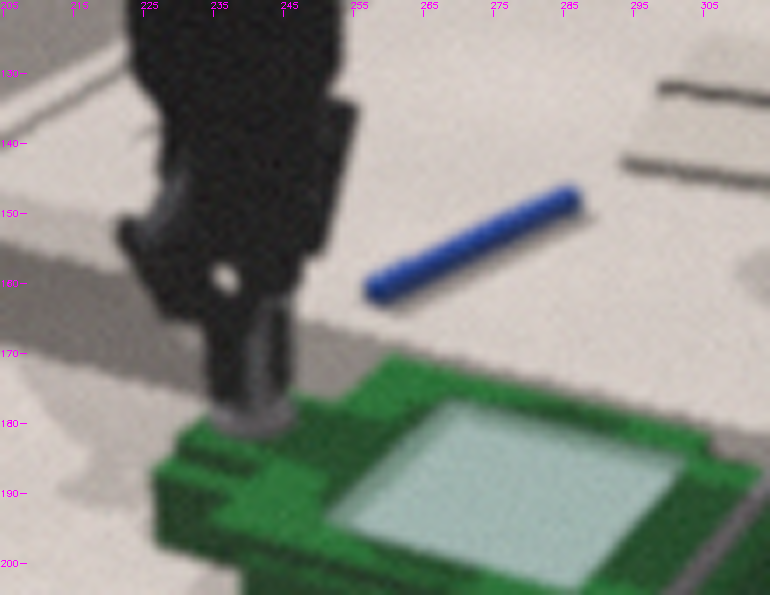

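The collar at (252,415) sits flat on the tab. The tab has dropped about 4 px (11 mm), so the lid is shut, with the pin held and pressed at about 15 N. Handing in.

```bash
python3 -c "
from rig import manip
print(manip.sign_off())"
```

```text
the job is handed in; nothing more can be done
None
```

The holder is shut and the job is handed in: the collared pin is home through the tab's hole, still gripped and pressed down with about 15 N, and the arm touched nothing else on the bench.

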